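Close up the coin station

TASK

Close up the coin station for the night by pushing with the fingertips: push the open lid of the dark cash box over and down until it is fully shut, and push the flat coin slide all the way into the coin mechanism beside it. Push smoothly, without slamming the lid, without lifting anything, and without shoving the cash box or the coin mechanism out of its place; leave the thread spool, battery, keys and tape roll as they are.

Things in the scene. Friction and masses are not known exactly. Their poses are not given: they have to be found in the camera images.
- cash_box: Dark grey steel cash box, loose, 2.2 kg, 191 (its x) x 258 (its y) mm; the body is 64 mm high, 91 mm to the flat top of the lid when shut, 115 mm to the top of the lid's carrying handle. Origin: centre of the underside. x points from the front to the hinged back, z up; the front faces roughly to the robot.
- cash_box_lid (a joint): Hinge of the cash box lid in rad: 0 fully shut, grows as it opens, 1.745 is the stop. Starts about upright (1.1 to 1.65). A friction hinge: the lid stays at whatever angle it is left, and needs about 0.5 Nm at upright and less further down (about 3 N pushed near the free edge) to close. Either job may be done first; while open, the lid stands up to 255 mm above the table, close beside the room that a gripper needs over the coin slide.
- lid_hinge (a point): Centre of the lid's hinge line, 92 mm behind the cash box's centre and 64 mm above its underside; it does not move when the lid turns. Its frame turns with the lid: y along the hinge line; x from the lid's free edge towards the hinge (level when shut); z square out of the lid's outer face (up when shut, pointing away from the robot when the lid is upright).
- lid_front (a point): Point on the lid's smooth outer face, on its centre line, 165 mm from the hinge along the lid and about 21 mm short of the free edge, which is 186 mm from the hinge along the lid. The outer face lies 27 mm out from the hinge line (along the point's z). Axes as for lid_hinge. The lid is 256 mm wide; its carrying handle stands 24 mm out of the outer face, 88 to 96 mm from the hinge and 48 mm either side of the centre line.
- coin_slide: Coin mechanism: loose metal coin chute on a wooden block, 1.2 kg, block 115 (x) x 150 (y) x 32 mm, 66 mm high in all. Origin on the underside, 29 mm behind the front face of the block, on the centre line. x points along the way the slide is pushed in, roughly away from the robot, z up.
- coin_slide_slide (a joint): Travel of the flat coin slide in m: starts 0 to 0.02 (sticking out), 0.045 is fully home against its stop. Moves at about 1 N and stays where it is left; the block itself begins to slide on the table at about 5 N or more.
- tongue_face (a point): Centre of the upright front plate of the coin slide, on the face to be pushed. The plate is 92 mm wide, 20 mm high (33 to 53 mm above the table) and 8 mm thick. x points along the way it is pushed in; it moves with the slide.
- thread_spool: Red thread spool, 30 mm across, 42 mm high, standing loose on the table; bystander. Origin: centre of the underside.
- battery: Green battery, 15 mm across, 50 mm high, standing loose on end; bystander. Origin: centre of the underside.
- keys: Bunch of keys lying loose, 110 x 121 x 8 mm; bystander. Origin: centre of the underside.
- tape_roll: Roll of black tape lying flat, loose, 62 mm across, 19 mm high; bystander. Origin: centre of the underside.

How it is judged:
At the end, for the whole second after the job is handed in: The coin slide is within 3 mm of fully home (0.042 m of 0.045 m), the cash box lid is shut to within 0.04 rad, the cash box and the coin mechanism are at rest, and they and the four bystanders are within 15 mm of where they started (value of joint coin_slide_slide above 0.042 m and value of joint cash_box_lid below 0.04 rad and distance of each of cash_box, coin_slide, thread_spool, battery, keys, tape_roll from where it was at the start of the episode below 0.015 m and linear speed of each of cash_box, coin_slide below 0.01 m/s); the robot touches nothing.
It fails at once if the lid is slammed (turns shut faster than 2.5 rad/s) (velocity of joint cash_box_lid below -2.5 rad/s).
It fails at once if the cash box is lifted or tipped (height (world z) of cash_box above 0.012 m or angle between cash_box's own z axis and vertical above 0.1 rad).
It fails at once if the coin mechanism is lifted or tipped (height (world z) of coin_slide above 0.012 m or angle between coin_slide's own z axis and vertical above 0.1 rad).
It fails at once if the cash box or the coin mechanism is shoved more than 15 mm out of its place (distance of any of cash_box, coin_slide from where it was at the start of the episode above 0.015 m).
It fails at once if the spool, battery, keys or tape roll is moved more than 15 mm, lifted or knocked over (distance of any of thread_spool, battery, keys, tape_roll from where it was at the start of the episode above 0.015 m or angle between any of thread_spool, battery, keys, tape_roll's own z axis and vertical above 0.3 rad).
It also fails if it takes over 58 s, if anything falls off the work surface, if the arm or the gripper's body presses on something with over 40 N, if the wrist force passes 120 N, or if a joint passes its speed limit or range.

ROBOT

A 6-joint arm with a two-finger parallel gripper is mounted at the origin on a cart in front of the work surface, level with it; the furniture and walls round the work are solid. World frame = base frame: x ahead of the robot, y to its left, z up, the work surface at z = 0. Lengths are in m, angles in rad, forces in N, time in s.
With the tool pointing down it reaches from about 0.3 to 0.775 m from the base axis. Payload 14.6 kg.
Tool frame: the origin (TCP) lies at the very end of the fingers, on their centre line; the grasp point (between the pads) lies robot.grip_depth behind it (robot.grip_depth is the distance from the TCP to the grasp point, in m); z points along the fingers, y is the direction in which the jaws open and shut (so a half turn about z gives the same grasp; the last joint's range is limited). The gripper opens to 85 mm and grips with 20 to 120 N. Pads are 22 mm wide; open, the fingers measure 114 mm over their backs; the gripper's body (76 mm by 85 mm) begins 54 mm behind the grasp point. The pads swing forward as they close: fully open they stand 13 mm farther back than shut.
Start: joints at [-1.414, 0.3, 1.521, -0, 1.321, -0.067], TCP at [0.122, -0.536, 0.231] pointing down, gripper open.
Joint ranges: [-3.03, 3.03], [-0.79, 2.21], [0.23, 2.52], [-1.04, 4.18], [0, 3.07], [-2.55, 2.55]. Speed limits (rad/s): [2.22, 2.22, 2.57, 3.14, 3.14, 3.14].

INTERFACE

Orientations are given as a unit quaternion [x, y, z, w].
In Python, from plant import robot gives the robot as it stands.
- The arm moves only by the shell command python3 -m jog 'ROWS'. ROWS is JSON, a list of rows, each an object with "dp": the shift along the tool's x, y, z in units of 50 mm (1.0 is 50 mm), a list of three; "delta_rot": the turn, a rotation vector about the tool's x, y, z in units of 5 degrees (1.0 is 5 degrees), a list of three; "claw": the finger opening in mm, from 0 to 85.4. A call has exactly 8 rows; each row shifts and turns the commanded pose from where the row before left it, along the tool's axes as they then stand; what a row does not reach is not made up. A row lasts 1/8 s, in which the tool goes at most 62.5 mm and 10.7 degrees, less where a joint would pass 70% of its speed; a pose out of reach is approached as far as the arm can. A call is refused whole if a number of a shift passes 1 or a number of a turn 1, either way. A call with a gripper value outside its range is refused whole. The fingers move at their own pace and stop on an object; the grip force is fixed at half the most. Time passes only in rows, so rows that do not move let the fingers close, or fill a call up. It gives the time, the measured TCP pose, the force and the opening at its end, in the units of the state.
- robot.state(): the state, without advancing time (a new reading comes with each control period).
- robot.camera(name): name is "side" or "top" or "wrist"; returns a dict with "img" (384x512x3 uint8, red, green, blue), "depth" (384x512 float32, m along the optical axis (not along the pixel's ray), 0 where there is no reading), "intrinsics" (3x3 intrinsics, pixels), "extrinsics" (4x4, takes a point from camera to world coordinates). Camera axes: x right, y down, z forward; pixel columns grow to the right and rows downward; lengths in m; the calibration is good to about 2 mm. A picture is of the moment at which its call begins.
- robot.sign_off(): hands the job in, once; it reports no verdict.
The state is a dict: "t": time; "joint_pos": joint angles; "dq": joint speeds; "joint_efforts": joint torques, N m; "tcp_pos": TCP position; "ee_rot": TCP orientation; "force": force on the tool from outside, world axes, zero at the start; "moment": the same for the moment, N m; "finger_gap": opening from 0.0 (shut) to 1.0 (fully open).
Only numpy, scipy, OpenCV 4.12 (cv2) and the standard library are available. Lean on these libraries where they do the work, as an engineer would, in place of code of your own. Each camera call takes 0.05 s, during which the arm holds its last target. There are 200 camera calls.

## Working session

There is one attempt and no reset: what is moved stays moved. The work goes in short steps, Python scripts to look and compute and a shell command to move; the robot and the scene stay as the last step left them, time stands still between calls to the robot, and variables do not carry over. Pictures are saved under pics/ and viewed, about 8 in all and at most 12, crops included, and the job is handed in when it is done.

```bash
mkdir -p pics; ls
cat > h.py <<'E'
import numpy as np, cv2
from plant import robot
from scipy.spatial.transform import Rotation as R
def cam(n):
    c=robot.camera(n); c['K']=np.array(c['intrinsics']); c['T']=np.array(c['extrinsics']); return c
def pts(c):
    d=c['depth']; v,u=np.mgrid[:d.shape[0],:d.shape[1]]
    K=c['K']; p=np.stack([(u-K[0,2])/K[0,0]*d,(v-K[1,2])/K[1,1]*d,d],-1)
    P=p@c['T'][:3,:3].T+c['T'][:3,3]; P[d==0]=np.nan; return P
def save(c,f): cv2.imwrite('pics/'+f,c['img'][...,::-1])
E
python3 - <<'E'
from h import *
s=robot.state(); print(s['t'],s['tcp_pos'],s['ee_rot'],robot.grip_depth,s['force'])
ims=[]
for n in('top','side'):
    c=cam(n); np.savez(n+'.npz',img=c['img'],P=pts(c)); ims.append(c['img']); print(n,c['T'].round(3).tolist())
    save(c,n+'0.png')
E
```

```text
pics
0.0 [ 0.12201554 -0.53604047  0.23070116] [ 9.93747689e-01  1.11647427e-01 -3.07776336e-05 -6.18463063e-04] 0.0187 [-0.79190578  0.30158334 -0.26067271]
top [[0.001, -0.998, 0.062, 0.465], [-1.0, -0.002, -0.026, 0.369], [0.027, -0.062, -0.998, 1.216], [0.0, 0.0, 0.0, 1.0]]
side [[0.984, -0.107, 0.141, 0.421], [-0.177, -0.545, 0.819, -0.41], [-0.011, -0.832, -0.555, 0.617], [0.0, 0.0, 0.0, 1.0]]
```

View pics/top0.png

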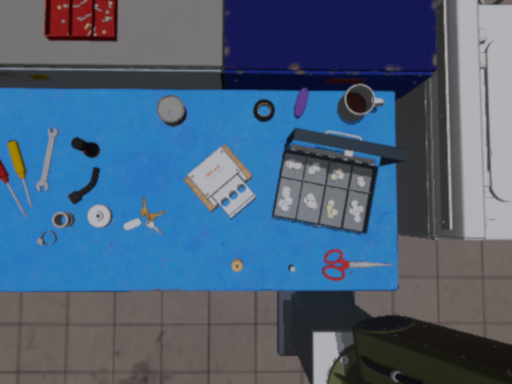

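View pics/side0.png

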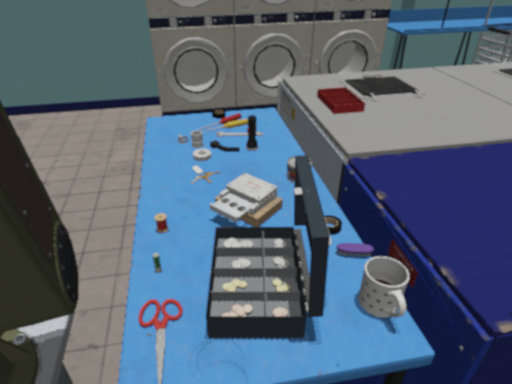

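Run:
```python
from h import *
T=np.load('top.npz'); P=T['P']; im=T['img']
crop=im[115:245,170:420]; cv2.imwrite('pics/crop.png',cv2.resize(crop,None,fx=3.2,fy=3.2,interpolation=cv2.INTER_CUBIC)[...,::-1])
z=P[...,2]
print('table z',np.nanmedian(z[240:280,100:200]))
v,u=np.mgrid[:384,:512]
def rep(name,m):
    q=P[m]; (c,s,a)=cv2.minAreaRect(q[:,:2].astype(np.float32)*1000)
    b=cv2.boxPoints((c,s,a)); print(name,m.sum(),'c',np.round(c),'s',np.round(s),a,b.round().tolist(),'z',np.percentile(q[:,2],[5,50,95]).round(3))
A=(u>175)&(u<262)&(v>135)&(v<225)
rep('coin all',A&(z>.015)); rep('coin plate',A&(z>.045)); rep('wood',A&(z>.02)&(z<.04))
B=(u>262)&(u<412)&(v>120)&(v<240)
rep('box rim',B&(z>.057)&(z<.072)); rep('box body',B&(z>.03)&(z<.075)); rep('lid hi',B&(z>.2)); rep('lid mid',B&(z>.1))
S=np.load('side.npz'); Q=S['P']; zz=Q[...,2]
for h in(.09,.12,.15,.18,.21,.24):
    m=(abs(zz-h)<.01)&(Q[...,0]>.4)&(Q[...,0]<.75)&(Q[...,1]<.4)&(Q[...,1]>-.2)
    if m.sum()>10:
        q=Q[m]; k=np.polyfit(q[:,1],q[:,0],1); print(h,m.sum(),k,np.percentile(q[:,:2],[5,95],axis=0).round(3).tolist())
for h in(.1,.12,.14,.16,.18,.2,.22,.24):
    m=B&(abs(z-h)<.01)
    if m.sum()>5: q=P[m]; print('top',h,m.sum(),np.percentile(q[:,:2],[2,50,98],axis=0).round(3).tolist())
for n,(uu,vv,r) in dict(spool=(237,266,12),batt=(292,268,10)).items():
    m=(abs(u-uu)<r)&(abs(v-vv)<r)&(z>.015); print(n,np.median(P[m],axis=0).round(3))
```

```text
table z 0.0016131331917911274
coin all 2863 c [551. 405.] s [164. 150.] 40.661163330078125 [[440.0, 409.0], [538.0, 295.0], [662.0, 401.0], [564.0, 515.0]] z [0.032 0.056 0.071]
coin plate 2196 c [550. 404.] s [161. 116.] 40.71631622314453 [[451.0, 396.0], [527.0, 308.0], [649.0, 413.0], [573.0, 501.0]] z [0.046 0.066 0.071]
wood 551 c [570. 421.] s [115. 150.] 40.64933395385742 [[477.0, 441.0], [575.0, 327.0], [662.0, 401.0], [564.0, 515.0]] z [0.03  0.033 0.037]
box rim 994 c [545. 132.] s [255. 210.] 79.831298828125 [[419.0, 25.0], [626.0, -12.0], [671.0, 239.0], [464.0, 276.0]] z [0.058 0.066 0.071]
box body 6425 c [542. 134.] s [256. 212.] 78.68971252441406 [[414.0, 30.0], [621.0, -12.0], [671.0, 239.0], [464.0, 280.0]] z [0.031 0.035 0.069]
lid hi 1474 c [619. 119.] s [258.  41.] 79.41500091552734 [[575.0, -4.0], [615.0, -12.0], [663.0, 241.0], [623.0, 249.0]] z [0.248 0.252 0.254]
lid mid 1677 c [633. 116.] s [258.  70.] 80.04712677001953 [[577.0, -5.0], [645.0, -17.0], [690.0, 237.0], [621.0, 249.0]] z [0.16  0.251 0.254]
0.09 395 [-0.00072827  0.67308837] [[0.6, -0.013], [0.
[... 197 characters left out ...]
 [0.648, 0.242]]
0.21 186 [0.15029238 0.60427807] [[0.591, -0.013], [0.642, 0.241]]
0.24 1268 [0.17747402 0.60174648] [[0.593, -0.011], [0.645, 0.217]]
top 0.1 30 [[0.596, -0.011], [0.612, -0.007], [0.664, 0.245]]
top 0.12 22 [[0.597, -0.009], [0.608, -0.007], [0.666, 0.244]]
top 0.14 27 [[0.594, -0.009], [0.604, -0.007], [0.664, 0.245]]
top 0.16 108 [[0.596, -0.008], [0.662, 0.106], [0.672, 0.244]]
top 0.18 22 [[0.592, -0.009], [0.6, -0.004], [0.664, 0.245]]
top 0.2 20 [[0.591, -0.007], [0.617, 0.118], [0.663, 0.246]]
top 0.22 13 [[0.591, -0.008], [0.642, 0.242], [0.662, 0.246]]
top 0.24 291 [[0.592, -0.006], [0.623, 0.117], [0.657, 0.243]]
spool [0.333 0.368 0.043]
batt [0.328 0.224 0.049]
```

View pics/crop.png

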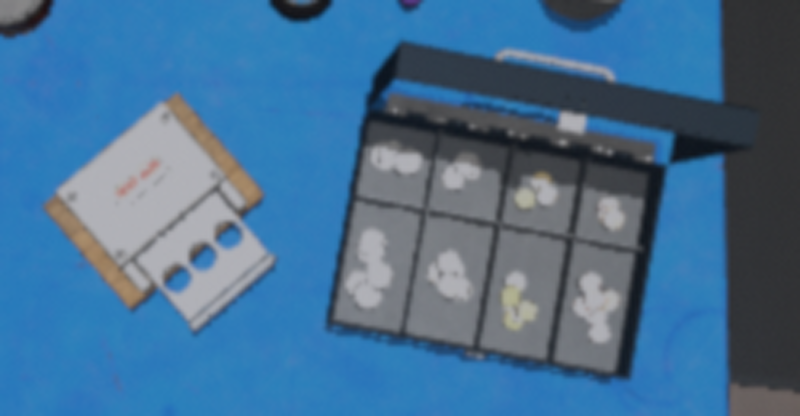

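```bash
cat >> h.py <<'E'
def to(p,yaw=None):
    s=robot.state(); r=R.from_quat(s['ee_rot']); p=np.array(p,float)
    d=r.inv().apply(p-s['tcp_pos'])/.05
    print('tcp',np.round(s['tcp_pos'],4),'F',np.round(s['force'],1),'total dp',d.round(2),end=' ')
    if yaw is not None:
        y=np.radians(yaw); g=R.from_matrix(np.array([[np.cos(y),np.sin(y),0],[np.sin(y),-np.cos(y),0],[0,0,-1]]))
        rv=np.degrees((r.inv()*g).as_rotvec())/5; print('rot',rv.round(2),'dp after rot',(g.inv().apply(p-s['tcp_pos'])/.05).round(2))
    print('t',s['t'])
def bx(x,y,z): # box frame -> world
    return [.5355+.984*x+.178*y,.1335-.178*x+.984*y,z]
E
python3 - <<'E'
from h import *
P=np.load('top.npz')['P'].reshape(-1,3)
for x in np.arange(-.2,1,.1):
    r=[]
    for y in np.arange(-.5,.5,.1):
        q=P[(P[:,0]>=x)&(P[:,0]<x+.1)&(P[:,1]>=y)&(P[:,1]<y+.1),2]; r.append('%6.2f'%np.max(q) if len(q) else '   -  ')
    print('%.1f'%x,*r)
q=P[(P[:,0]>.66)&(P[:,0]<.8)&(P[:,1]>.05)&(P[:,1]<.2)]
for x in np.arange(.66,.8,.02): 
    m=q[(q[:,0]>=x)&(q[:,0]<x+.02)]; print(round(x,2),m[:,2].max().round(3) if len(m) else None)
to([.12,-.53,.39],-10.3)
to([.62,.11,.39],-10.3)
E
```

```text
-0.2    -      -      -      -      -    -0.82  -0.34  -0.90  -0.90  -0.90
-0.1  -0.90  -0.91  -0.91    -      -      -    -0.26  -0.90  -0.90  -0.90
0.0  -0.90  -0.90  -0.90  -0.81    -     0.23   0.04  -0.90  -0.90  -0.90
0.1  -0.90  -0.91  -0.91  -0.35  -0.22   0.51   0.30  -0.91  -0.90  -0.90
0.2  -0.90    -      -     0.46   0.60   0.57   0.26   0.01   0.01   0.01
0.3  -0.90    -      -    -0.03   0.01   0.01   0.02   0.06   0.05   0.01
0.4  -0.00   0.07   0.13   0.12   0.01   0.07   0.07   0.07   0.06   0.06
0.5  -0.00   0.07   0.13   0.12   0.25   0.26   0.25   0.07   0.07   0.08
0.6   0.01   0.02   0.13   0.12   0.26   0.26   0.26   0.26   0.07   0.07
0.7   0.02   0.02   0.13   0.12   0.08   0.10   0.03   0.03   0.03   0.01
0.8   0.02   0.02   0.13   0.15   0.15   0.15   0.15   0.15   0.15   0.16
0.9   0.02   0.08   0.13   0.15   0.15   0.15   0.15   0.15   0.15   0.16
0.66 0.168
0.68 0.007
0.7 0.008
0.72 0.096
0.74 0.095
0.76 0.095
0.78 0.094
0.8 None
tcp [ 0.122  -0.5361  0.2308] F [ 0.1 -0.8 -0.5] total dp [-0.01 -0.13 -3.18] rot [-0.01  0.    4.62] dp after rot [-0.06 -0.11 -3.18]
t 0.1
tcp [ 0.122  -0.5361  0.2308] F [ 0.1 -0.8 -0.5] total dp [ 12.58 -10.39  -3.17] rot [-0.01  0.    4.62] dp after rot [  7.49 -14.49  -3.18]
t 0.1
```

```bash
python3 -m jog '[{"dp":[0,0,-0.8],"delta_rot":[0,0,0.9],"claw":0},{"dp":[0,0,-0.8],"delta_rot":[0,0,0.9],"claw":0},{"dp":[0,0,-0.8],"delta_rot":[0,0,0.9],"claw":0},{"dp":[0,0,-0.6],"delta_rot":[0,0,0.9],"claw":0},{"dp":[0.4,-0.8,0],"delta_rot":[0,0,0.9],"claw":0},{"dp":[0.4,-0.9,0],"delta_rot":[0,0,0.12],"claw":0},{"dp":[0.4,-0.9,0],"delta_rot":[0,0,0],"claw":0},{"dp":[0.4,-0.9,0],"delta_rot":[0,0,0],"claw":0}]'
python3 -c "
from h import *
to([.60,.11,.38],-10.3)"
```

```text
t: 1.1
tcp_pos: [0.2288, -0.3744, 0.381]
ee_rot: [0.996, -0.09, -0.0, -0.0]
force: [0.6, -1.1, 0.0]
finger_gap: 0.0
tcp [ 0.2288 -0.3744  0.381 ] F [ 0.6 -1.1  0. ] total dp [  5.57 -10.86   0.02] rot [-0.  0.  0.] dp after rot [  5.57 -10.86   0.02]
t 1.1
```

```bash
python3 -m jog '[{"dp":[0.5,-0.9,0],"delta_rot":[0,0,0],"claw":0},{"dp":[0.5,-0.9,0],"delta_rot":[0,0,0],"claw":0},{"dp":[0.5,-0.9,0],"delta_rot":[0,0,0],"claw":0},{"dp":[0.5,-0.9,0],"delta_rot":[0,0,0],"claw":0},{"dp":[0.5,-0.9,0],"delta_rot":[0,0,0],"claw":0},{"dp":[0.5,-0.9,0],"delta_rot":[0,0,0],"claw":0},{"dp":[0.5,-0.9,0],"delta_rot":[0,0,0],"claw":0},{"dp":[0.5,-0.9,0],"delta_rot":[0,0,0],"claw":0}]'
python3 -c "
from h import *
to(bx(.145,.0,.38),-10.3)"
```

```text
t: 2.1
tcp_pos: [0.4901, -0.0557, 0.3811]
ee_rot: [0.996, -0.089, -0.0, 0.0]
force: [-0.1, -0.2, -0.2]
finger_gap: -0.001
tcp [ 0.4901 -0.0557  0.3811] F [-0.1 -0.2 -0.2] total dp [ 3.12 -3.89  0.02] rot [0.   0.   0.01] dp after rot [ 3.12 -3.89  0.02]
t 2.1
```

```bash
python3 -m jog '[{"dp":[0.6,-0.8,0],"delta_rot":[0,0,0],"claw":0},{"dp":[0.6,-0.8,0],"delta_rot":[0,0,0],"claw":0},{"dp":[0.6,-0.8,0],"delta_rot":[0,0,0],"claw":0},{"dp":[0.7,-0.8,0],"delta_rot":[0,0,0],"claw":0},{"dp":[0.6,-0.7,0],"delta_rot":[0,0,0],"claw":0},{"dp":[0,0,0.8],"delta_rot":[0,0,0],"claw":0},{"dp":[0,0,0.8],"delta_rot":[0,0,0],"claw":0},{"dp":[0,0,0.5],"delta_rot":[0,0,0],"claw":0}]'
python3 -c "
from h import *
to(bx(.145,.0,.22),-10.3)
c=cam('side');save(c,'s1.png')"
```

```text
t: 3.1
tcp_pos: [0.6761, 0.107, 0.2733]
ee_rot: [0.996, -0.09, -0.002, 0.0]
force: [0.3, -0.3, 0.4]
finger_gap: -0.002
tcp [0.6761 0.107  0.2733] F [ 0.3 -0.3  0.4] total dp [ 0.04 -0.02  1.07] rot [0.01 0.04 0.01] dp after rot [ 0.04 -0.02  1.07]
t 3.1
```

View pics/s1.png

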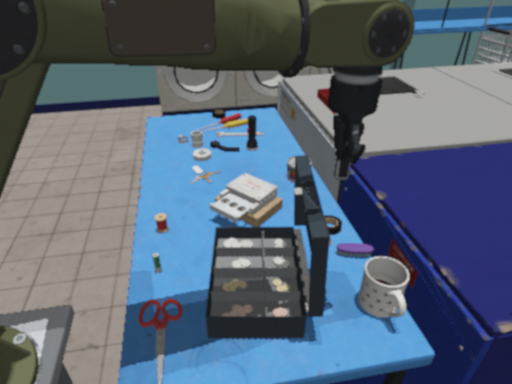

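```bash
python3 -m jog '[{"dp":[0,0,0.5],"delta_rot":[0,0,0],"claw":0},{"dp":[0,0,0.45],"delta_rot":[0,0,0],"claw":0},{"dp":[-0.15,0,0],"delta_rot":[0,0,0],"claw":0},{"dp":[-0.1,0,0],"delta_rot":[0,0,0],"claw":0},{"dp":[-0.1,0,0],"delta_rot":[0,0,0],"claw":0},{"dp":[-0.1,0,0],"delta_rot":[0,0,0],"claw":0},{"dp":[-0.1,0,0],"delta_rot":[0,0,0],"claw":0},{"dp":[-0.1,0,0],"delta_rot":[0,0,0],"claw":0}]'
python3 -c "
from h import *
to(bx(.068,.0,.224),-10.3)"
```

```text
t: 4.15
tcp_pos: [0.6448, 0.1128, 0.2295]
ee_rot: [0.996, -0.09, 0.001, -0.0]
force: [3.7, -0.4, 2.8]
finger_gap: 0.001
tcp [0.6448 0.1128 0.2295] F [ 3.7 -0.4  2.8] total dp [-0.87 -0.02  0.11] rot [-0.01 -0.02  0.  ] dp after rot [-0.86 -0.02  0.11]
t 4.15
```

```bash
python3 -m jog '[{"dp":[-0.2,0,0.02],"delta_rot":[0,0,0],"claw":0},{"dp":[-0.2,0,0.02],"delta_rot":[0,0,0],"claw":0},{"dp":[-0.2,0,0.03],"delta_rot":[0,0,0],"claw":0},{"dp":[-0.2,0,0.04],"delta_rot":[0,0,0],"claw":0},{"dp":[-0.2,0,0.06],"delta_rot":[0,0,0],"claw":0},{"dp":[-0.2,0,0.07],"delta_rot":[0,0,0],"claw":0},{"dp":[-0.2,0,0.08],"delta_rot":[0,0,0],"claw":0},{"dp":[-0.2,0,0.08],"delta_rot":[0,0,0],"claw":0}]'
python3 -c "
from h import *
to(bx(-.018,.0,.178),-10.3)"
```

```text
t: 5.15
tcp_pos: [0.5651, 0.1272, 0.2083]
ee_rot: [0.996, -0.09, -0.0, -0.0]
force: [2.0, 0.0, 0.2]
finger_gap: -0.002
tcp [0.5651 0.1272 0.2083] F [2.  0.  0.2] total dp [-0.97 -0.02  0.61] rot [0. 0. 0.] dp after rot [-0.97 -0.02  0.61]
t 5.15
```

```bash
python3 -m jog '[{"dp":[-0.2,0,0.1],"delta_rot":[0,0,0],"claw":0},{"dp":[-0.2,0,0.12],"delta_rot":[0,0,0],"claw":0},{"dp":[-0.2,0,0.12],"delta_rot":[0,0,0],"claw":0},{"dp":[-0.19,0,0.13],"delta_rot":[0,0,0],"claw":0},{"dp":[-0.18,0,0.14],"delta_rot":[0,0,0],"claw":0},{"dp":[-0.15,0,0.16],"delta_rot":[0,0,0],"claw":0},{"dp":[-0.13,0,0.17],"delta_rot":[0,0,0],"claw":0},{"dp":[-0.11,0,0.18],"delta_rot":[0,0,0],"claw":0}]'
python3 -c "
from h import *
to(bx(-.062,.0,.091),-10.3)
c=cam('side');save(c,'s2.png')"
```

```text
t: 6.15
tcp_pos: [0.4985, 0.1393, 0.1522]
ee_rot: [0.996, -0.09, -0.0, -0.0]
force: [-0.7, -0.3, 1.1]
finger_gap: 0.002
tcp [0.4985 0.1393 0.1522] F [-0.7 -0.3  1.1] total dp [-0.49 -0.02  1.22] rot [-0.  0.  0.] dp after rot [-0.49 -0.02  1.22]
t 6.15
```

View pics/s2.png

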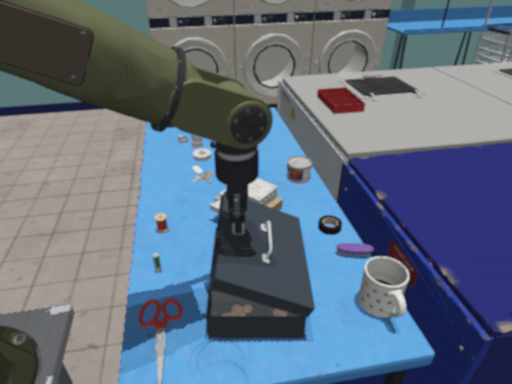

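```bash
python3 -m jog '[{"dp":[-0.1,0,0.17],"delta_rot":[0,0,0],"claw":0},{"dp":[-0.09,0,0.17],"delta_rot":[0,0,0],"claw":0},{"dp":[-0.08,0,0.17],"delta_rot":[0,0,0],"claw":0},{"dp":[-0.06,0,0.17],"delta_rot":[0,0,0],"claw":0},{"dp":[-0.04,0,0.16],"delta_rot":[0,0,0],"claw":0},{"dp":[-0.02,0,0.15],"delta_rot":[0,0,0],"claw":0},{"dp":[0,0,0.12],"delta_rot":[0,0,0],"claw":0},{"dp":[0,0,0.08],"delta_rot":[0,0,0],"claw":0}]'
python3 -c "
from h import *
to(bx(-.062,.0,.091),-10.3)"
```

```text
t: 7.2
tcp_pos: [0.4798, 0.1426, 0.0929]
ee_rot: [0.996, -0.09, -0.0, 0.0]
force: [-0.6, -0.3, 0.3]
finger_gap: -0.0
tcp [0.4798 0.1426 0.0929] F [-0.6 -0.3  0.3] total dp [-0.11 -0.02  0.04] rot [0. 0. 0.] dp after rot [-0.11 -0.02  0.04]
t 7.2
```

Press gently on, watching for the force to rise at the stop.

```bash
python3 -m jog '[{"dp":[0,0,0.04],"delta_rot":[0,0,0],"claw":0},{"dp":[0,0,0.02],"delta_rot":[0,0,0],"claw":0},{"dp":[0,0,0.02],"delta_rot":[0,0,0],"claw":0},{"dp":[0,0,0],"delta_rot":[0,0,0],"claw":0},{"dp":[0,0,0],"delta_rot":[0,0,0],"claw":0},{"dp":[0,0,0],"delta_rot":[0,0,0],"claw":0},{"dp":[0,0,0],"delta_rot":[0,0,0],"claw":0},{"dp":[0,0,0],"delta_rot":[0,0,0],"claw":0}]'
```

```text
t: 8.2
tcp_pos: [0.4799, 0.1426, 0.0907]
ee_rot: [0.996, -0.09, 0.0, -0.0]
force: [-10.5, -2.6, 19.6]
finger_gap: -0.003
```

```bash
python3 -m jog '[{"dp":[0,0,-0.1],"delta_rot":[0,0,0],"claw":0},{"dp":[0,0,-0.5],"delta_rot":[0,0,0],"claw":0},{"dp":[0,0,-0.8],"delta_rot":[0,0,-1],"claw":0},{"dp":[0,0,-0.8],"delta_rot":[0,0,-1],"claw":0},{"dp":[0,0,0],"delta_rot":[0,0,-1],"claw":0},{"dp":[0,0,0],"delta_rot":[0,0,-1],"claw":0},{"dp":[0,0,0],"delta_rot":[0,0,-1],"claw":0},{"dp":[0,0,0],"delta_rot":[0,0,-1],"claw":0}]'
python3 - <<'E'
from h import *
c=cam('top'); P=pts(c);z=P[...,2]; np.savez('top1.npz',img=c['img'],P=P)
v,u=np.mgrid[:384,:512]
B=(u>262)&(u<412)&(v>120)&(v<240)&(z>.08)&(z<.105)
q=P[B]; d=(q[:,:2]-[.5355,.1335])@np.array([.984,-.178]); A=np.c_[d,np.ones(len(d))]
k=np.linalg.lstsq(A,q[:,2],rcond=None)[0]; print(len(q),'lid tilt',k, cv2.minAreaRect(q[:,:2].astype(np.float32)*1000))
A=(u>175)&(u<262)&(v>135)&(v<225)&(z>.015)&(z<.08)
print('coin',cv2.minAreaRect(P[A][:,:2].astype(np.float32)*1000))
to([.462,.329,.036],40.7)
save(c,'t1.png')
E
```

```text
t: 9.2
tcp_pos: [0.4799, 0.1426, 0.1994]
ee_rot: [0.985, 0.173, 0.0, 0.0]
force: [0.2, 0.6, 0.1]
finger_gap: 0.006
4935 lid tilt [-0.00093069  0.09144643] ((530.7952880859375, 135.25839233398438), (255.98672485351562, 185.29855346679688), 79.43012237548828)
coin ((550.9750366210938, 405.3074951171875), (164.07778930664062, 150.08602905273438), 40.668766021728516)
tcp [0.4799 0.1426 0.1994] F [1.2 0.5 0. ] total dp [ 0.95 -3.62  3.27] rot [ 0.   -0.   -4.11] dp after rot [ 2.16 -3.06  3.27]
t 9.25
```

View pics/t1.png

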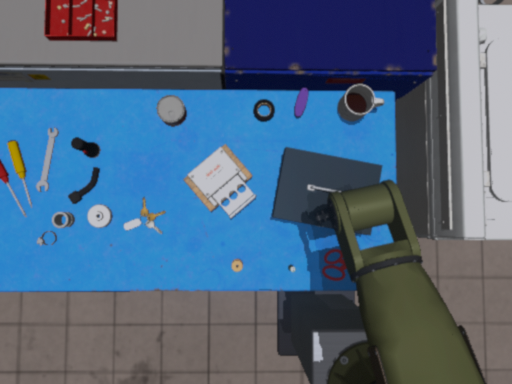

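```bash
python3 -m jog '[{"dp":[0,0,0],"delta_rot":[0,0,-1],"claw":0},{"dp":[0,0,0],"delta_rot":[0,0,-1],"claw":0},{"dp":[0,0,0],"delta_rot":[0,0,-1],"claw":0},{"dp":[0,0,0],"delta_rot":[0,0,-1],"claw":0},{"dp":[0.5,-0.8,0],"delta_rot":[0,0,-0.11],"claw":0},{"dp":[0.5,-0.8,0],"delta_rot":[0,0,0],"claw":0},{"dp":[0.5,-0.8,0],"delta_rot":[0,0,0],"claw":0},{"dp":[0.5,-0.66,0],"delta_rot":[0,0,0],"claw":0}]'
python3 -c "
from h import *
to([.462,.329,.036],40.7)"
```

```text
t: 10.25
tcp_pos: [0.4573, 0.3257, 0.1994]
ee_rot: [0.939, 0.344, 0.0, -0.0]
force: [-0.4, -0.4, 0.6]
finger_gap: -0.001
tcp [0.4573 0.3257 0.1994] F [-0.4 -0.4  0.6] total dp [0.11 0.01 3.27] rot [ 0.  -0.  -0.1] dp after rot [0.11 0.01 3.27]
t 10.25
```

```bash
python3 -m jog '[{"dp":[0,0,0.7],"delta_rot":[0,0,0],"claw":0},{"dp":[0,0,0.7],"delta_rot":[0,0,0],"claw":0},{"dp":[0,0,0.7],"delta_rot":[0,0,0],"claw":0},{"dp":[0,0,0.6],"delta_rot":[0,0,0],"claw":0},{"dp":[0,0,0.4],"delta_rot":[0,0,0],"claw":0},{"dp":[0,0,0.17],"delta_rot":[0,0,0],"claw":0},{"dp":[0.1,0,0],"delta_rot":[0,0,0],"claw":0},{"dp":[0.1,0,0],"delta_rot":[0,0,0],"claw":0}]'
python3 -c "
from h import *
to([.489,.352,.036],40.7)
c=cam('side');cv2.imwrite('pics/s3.png',cv2.resize(c['img'][130:300,130:350],None,fx=3,fy=3)[...,::-1])"
```

```text
t: 11.25
tcp_pos: [0.4661, 0.3311, 0.0368]
ee_rot: [0.939, 0.344, 0.001, -0.0]
force: [0.3, 0.3, -0.3]
finger_gap: 0.001
tcp [0.4661 0.3311 0.0368] F [ 0.3  0.3 -0.3] total dp [ 0.62 -0.02  0.02] rot [ 0.   -0.02 -0.09] dp after rot [ 0.62 -0.02  0.02]
t 11.25
```

View pics/s3.png

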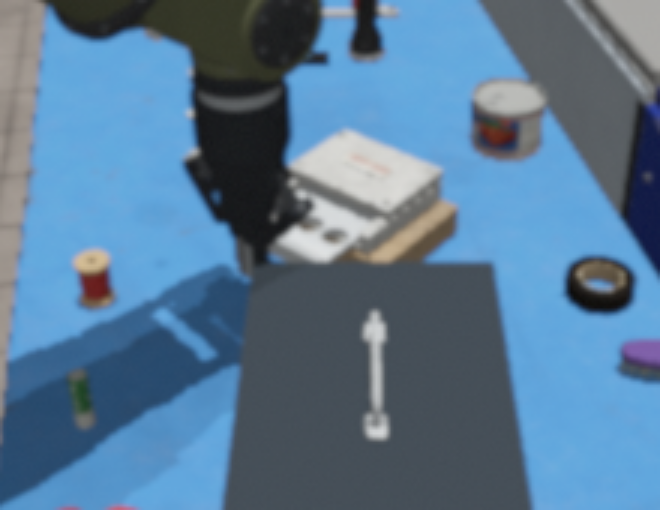

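```bash
python3 -m jog '[{"dp":[0.1,0,0],"delta_rot":[0,0,0],"claw":0},{"dp":[0.1,0,0],"delta_rot":[0,0,0],"claw":0},{"dp":[0.1,0,0],"delta_rot":[0,0,0],"claw":0},{"dp":[0.1,0,0],"delta_rot":[0,0,0],"claw":0},{"dp":[0.1,0,0],"delta_rot":[0,0,0],"claw":0},{"dp":[0.1,0,0],"delta_rot":[0,0,0],"claw":0},{"dp":[0.1,0,0],"delta_rot":[0,0,0],"claw":0},{"dp":[0.1,0,0],"delta_rot":[0,0,0],"claw":0}]'
python3 - <<'E'
from h import *
P=np.load('top1.npz')['P'];z=P[...,2];v,u=np.mgrid[:384,:512]
A=(u>175)&(u<262)&(v>135)&(v<230)&(z>.015)&(z<.08); q=P[A]
a=np.radians(40.67); s=(q[:,:2]-robot.state()['tcp_pos'][:2])@[np.cos(a),np.sin(a)]
w=(q[:,:2]-[.489,.352])@[-np.sin(a),np.cos(a)]
c=abs(w)<40
print('initial face now at',np.percentile(s[c],[0,1,2]),'rel tcp; wood front',np.percentile(s[(abs(w)>55)&(q[:,2]<.04)],[1,3]))
for x in np.arange(-60,100,6): 
    m=c&(abs(s*1000-x)<3); print(x,q[m,2].mean().round(3) if m.any() else '',end='; ')
E
```

```text
t: 12.3
tcp_pos: [0.496, 0.3566, 0.0358]
ee_rot: [0.939, 0.344, -0.0, 0.0]
force: [-0.2, -0.7, -0.2]
finger_gap: 0.002Traceback (most recent call last):
  File "<stdin>", line 7, in <module>
    return _quantile_unchecked(
        a, q, axis, out, overwrite_input, method, keepdims, weights)
    return _ureduce(a,
                    func=_quantile_ureduce_func,
    ...<5 lines>...
                    overwrite_input=overwrite_input,
                    method=method)
    r = func(a, **kwargs)
    result = _quantile(arr,
                       quantiles=q,
    ...<2 lines>...
                       out=out,
                       weights=wgt)
    slices_having_nans = np.isnan(arr[-1, ...])
                                  ~~~^^^^^^^^^
IndexError: index -1 is out of bounds for axis 0 with size 0
```

```bash
python3 -m jog '[{"dp":[0.08,0,0],"delta_rot":[0,0,0],"claw":0},{"dp":[0.06,0,0],"delta_rot":[0,0,0],"claw":0},{"dp":[0.04,0,0],"delta_rot":[0,0,0],"claw":0},{"dp":[0.03,0,0],"delta_rot":[0,0,0],"claw":0},{"dp":[0.03,0,0],"delta_rot":[0,0,0],"claw":0},{"dp":[0.03,0,0],"delta_rot":[0,0,0],"claw":0},{"dp":[0,0,0],"delta_rot":[0,0,0],"claw":0},{"dp":[0,0,0],"delta_rot":[0,0,0],"claw":0}]'
```

```text
t: 13.3
tcp_pos: [0.5062, 0.3651, 0.0359]
ee_rot: [0.939, 0.344, 0.0, -0.0]
force: [0.4, 0.4, 0.3]
finger_gap: 0.003
```

```bash
python3 -m jog '[{"dp":[0.03,0,0],"delta_rot":[0,0,0],"claw":0},{"dp":[0.03,0,0],"delta_rot":[0,0,0],"claw":0},{"dp":[0.03,0,0],"delta_rot":[0,0,0],"claw":0},{"dp":[0.03,0,0],"delta_rot":[0,0,0],"claw":0},{"dp":[0,0,0],"delta_rot":[0,0,0],"claw":0},{"dp":[0,0,0],"delta_rot":[0,0,0],"claw":0},{"dp":[0,0,0],"delta_rot":[0,0,0],"claw":0},{"dp":[0,0,0],"delta_rot":[0,0,0],"claw":0}]'
python3 -c "
from h import *
to([.526,.384,.036],40.7)
c=cam('side');cv2.imwrite('pics/s4.png',cv2.resize(c['img'][130:270,170:310],None,fx=4,fy=4,interpolation=2)[...,::-1])
P=pts(cam('top'));z=P[...,2];v,u=np.mgrid[:384,:512]
A=(u>175)&(u<262)&(v>135)&(v<225)&(z>.025)&(z<.036);print('wood',cv2.minAreaRect(P[A][:,:2].astype(np.float32)*1000))"
```

```text
t: 14.3
tcp_pos: [0.5099, 0.3683, 0.0358]
ee_rot: [0.939, 0.344, -0.001, 0.0]
force: [-9.1, -6.7, 7.2]
finger_gap: 0.002
tcp [0.5099 0.3683 0.0358] F [-9.1 -6.7  7.2] total dp [ 0.45 -0.03 -0.01] rot [-0.    0.03 -0.08] dp after rot [ 0.45 -0.03 -0.  ]
t 14.3
wood ((572.2498168945312, 423.38763427734375), (114.52711486816406, 150.0277862548828), 40.94655227661133)
```

View pics/s4.png

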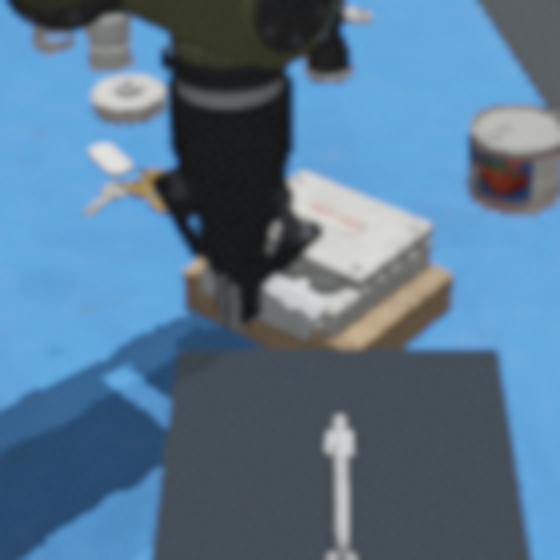

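```bash
python3 -m jog '[{"dp":[-0.1,0,0],"delta_rot":[0,0,0],"claw":0},{"dp":[-0.3,0,0],"delta_rot":[0,0,0],"claw":0},{"dp":[-0.5,0,0],"delta_rot":[0,0,0],"claw":0},{"dp":[0,0,-0.8],"delta_rot":[0,0,0],"claw":0},{"dp":[0,0,-0.9],"delta_rot":[0,0,0],"claw":0},{"dp":[0,0,-0.9],"delta_rot":[0,0,0],"claw":0},{"dp":[-0.8,0,-0.9],"delta_rot":[0,0,0],"claw":0},{"dp":[-0.9,0,0],"delta_rot":[0,0,0],"claw":0}]'
python3 -m jog '[{"dp":[-0.7,0.8,0],"delta_rot":[0,0,0],"claw":0},{"dp":[0,0.9,0],"delta_rot":[0,0,0],"claw":0},{"dp":[0,0.9,0],"delta_rot":[0,0,0],"claw":0},{"dp":[0,0.9,0],"delta_rot":[0,0,0],"claw":0},{"dp":[0,0.9,0],"delta_rot":[0,0,0],"claw":0},{"dp":[0,0,0],"delta_rot":[0,0,0],"claw":0},{"dp":[0,0,0],"delta_rot":[0,0,0],"claw":0},{"dp":[0,0,0],"delta_rot":[0,0,0],"claw":0}]'
python3 - <<'E'
from h import *
c=cam('top'); P1=pts(c); P0=np.load('top.npz')['P']; v,u=np.mgrid[:384,:512]
a=np.radians(40.67); X=np.array([np.cos(a),np.sin(a)]); Y=np.array([-X[1],X[0]])
for P in(P0,P1):
    z=P[...,2]; A=(u>175)&(u<262)&(v>130)&(v<225)
    m=A&(z>.02)&(z<.037); q=P[m][:,:2]
    w=(q-[.57,.421])@Y; s=(q-[.57,.421])@X
    side=abs(w)>.055
    t=P[A&(z>.055)]; 
    f=P[A&(z>.042)][:,:2]; ff=((f-[.57,.421])@X)[abs((f-[.57,.421])@Y)<.035]
    print('wood front/back',np.percentile(s[side],[2,98]).round(4),'sides',np.percentile(w,[1,99]).round(4),'slide front',np.percentile(ff,[0.5,1,2]).round(4),'top plate c',cv2.minAreaRect(t[:,:2].astype(np.float32)*1000))
    L=(u>262)&(u<412)&(v>120)&(v<240)&(z>.08)&(z<.105)
    if L.sum()>3000: q=P[L]; print('lid z',np.percentile(q[:,2],[5,50,95]),cv2.minAreaRect(q[:,:2].astype(np.float32)*1000))
cv2.imwrite('pics/t2.png',np.hstack([cv2.resize(i[115:280,120:420],None,fx=1.33,fy=1.33) for i in(np.load('top.npz')['img'],c['img'])])[...,::-1])
E
```

```text
t: 15.4
tcp_pos: [0.4118, 0.285, 0.2138]
ee_rot: [0.939, 0.344, 0.003, -0.001]
force: [0.4, 0.0, 0.1]
finger_gap: 0.001
t: 16.4
tcp_pos: [0.5266, 0.0953, 0.2109]
ee_rot: [0.939, 0.345, 0.0, -0.0]
force: [-0.1, 0.2, 0.8]
finger_gap: 0.001
wood front/back [-0.0558  0.0545] sides [-0.074   0.0751] slide front [-0.1061 -0.1054 -0.1039] top plate c ((550.1231689453125, 404.5898742675781), (160.73272705078125, 115.789306640625), 40.71631622314453)
wood front/back [-0.0535  0.0575] sides [-0.0741  0.075 ] slide front [-0.067  -0.0666 -0.0652] top plate c ((566.3023071289062, 418.486328125), (125.27883911132812, 115.81462097167969), 40.491329193115234)
lid z [0.08800731 0.09147367 0.09496977] ((531.8273315429688, 141.14488220214844), (244.12893676757812, 185.23533630371094), 79.39679718017578)
```

View pics/t2.png

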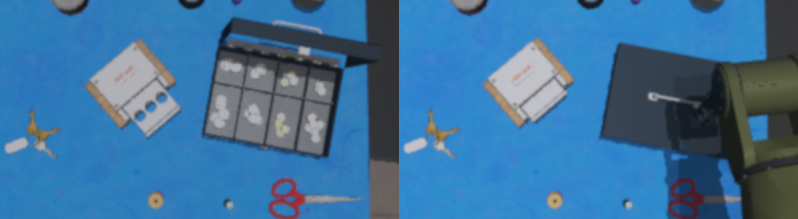

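```bash
python3 -c "
from plant import robot
print(robot.state()['force']); print(robot.sign_off())"
```

```text
[ 0.18467412 -0.38109586 -0.44405673]
the job is handed in; nothing more can be done
None
```

I pushed the lid shut, pushed the coin slide in until it stopped, and handed the job in after about 16.5 s of robot time. `sign_off()` gave no verdict.

- **Lid:** it went down in a slow arc of roughly 0.5 rad/s and ended with a press of about 20 N. The top camera then showed its top flat (tilt about 0.001 rad) at 91 mm, which is its shut height.
- **Coin slide:** it moved about 36 mm relative to its block, then stopped firmly at about 11 N. I take that as fully home, since the slide itself moves at about 1 N. I could not read the joint value, so the 3 mm tolerance is inferred from the stop. That 11 N was above the 5 N or so at which the block can start to slide.
- **Coin mechanism:** that last push shifted the block about 2.5–3 mm, well inside the 15 mm limit.
- **Cash box and bystanders:** the cash box's outline showed no clear shift. I compared the spool, battery and keys only by eye in the before and after pictures, and they look unmoved. The tape roll is mostly cut off in the last picture, so I did not check it closely, but the arm stayed well clear of it.
- **Hand-in:** the arm was raised clear of everything, and the force reading was down to noise.

One reading I could not fully explain is an upward force of about 7 N on the tool at the slide's stop. I put it down to friction on the plate, because the fingertip's position showed it on the plate's face and not over the wooden block.

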